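Deburr the bore of the wide port sleeve

TASK

Two cut steel port sleeves stand clamped under hand-turned deburrers. On the wider sleeve only, press the upright knob down so that the blade bears on the edge of the bore, and keep it down while you walk the knob one full circle counter-clockwise (seen from above), back to where it began; then let go so that it springs up. Leave the narrower sleeve's deburrer, the loose spare sleeve, the jar and the brush alone.

Things in the scene. Friction and masses are not known exactly. Their poses are not given: they have to be found in the camera images.
- wide_knob (a point): Centre (half-way up) of the upright aluminium knob of the WIDE sleeve's deburrer: 26 mm across, 44 mm tall, gripped from above. On the crank arm's end, 39 mm from the bore's axis, blade right below it. Centre 120 mm above the bench when up, 110 mm pressed; the arm's top (86 mm) is the highest thing under the fingers. The knob spins freely on its stem: a gripper holding it need not turn.
- wide_bore (a point): Centre of the mouth of the WIDE sleeve's bore, on the axis about which the arm turns, 62 mm above the bench. Plain steel sleeve, 100 mm outside, 88 mm bore, 50 mm tall, fixed on a 130 mm square, 12 mm thick aluminium plate. Its place and heading vary: the arm may point any way at the start.
- wide_turn (a joint): Angle of the wide sleeve's arm, rad: 0 at the start, grows counter-clockwise seen from above, 6.28 is a full circle; hard stops at 0 and 6.6. Light friction (about 1 N at the knob); stays where it is left.
- wide_press (a joint): How far the wide deburrer's knob and blade are pressed down, in m: 0 up, 0.010 fully down on its stop. A spring pushes it up (about 2 N at the top, 7 N at the bottom); the blade meets the bore's edge at about 0.005.
- narrow_turn (a joint): Angle of the other deburrer's arm, rad, 0 at the start; not to be turned. It has the same knob at the same height, but on a narrower sleeve (68 mm outside, 58 mm bore, knob 24 mm from the axis, plate 100 mm square), left or right of the wide one, at least 0.2 m away axis to axis.
- spare: Loose spare steel sleeve standing on the bench, 84 mm outside, 45 mm tall, with no deburrer; origin at the centre of its underside. Bystander.
- media: Amber jar with a white cap, 72 mm across, 130 mm tall; origin at the centre of its underside. Bystander.
- brush: Wooden-handled brush lying on the bench; origin on its underside. Bystander.
There are look-alikes about, which are no part of the job. What is shaped like the part that bears wide_knob but blue is not meant. What is shaped like the part that bears narrow_turn but blue is not meant.

How it is judged:
On the way, in this order (a step that is already met when the one before it is completed fails the run):
1. at the start of the circle, the wide deburrer's knob is pressed down so that the blade bears on the edge (value of joint wide_press above 0.005 m and value of joint wide_turn below 0.35 rad), for 0.1 s.
2. the blade is still pressed on half-way round (value of joint wide_press above 0.005 m and value of joint wide_turn above 3.14 rad), for 0.05 s.
At the end, for the whole second after the job is handed in: The wide sleeve's crank arm has gone a full circle (joint at least 6.1 rad, that is 350 degrees or more), its knob is released and up again (pressed less than 3 mm), and the narrow sleeve's arm has not been turned (less than 0.3 rad) (value of joint wide_turn above 6.1 rad and value of joint wide_press below 0.003 m and value of joint narrow_turn below 0.3 rad); the robot touches nothing.
It fails at once if the wide deburrer's blade is off the edge (knob pressed less than 4 mm) part-way round the circle (between 0.35 and 5.9 rad) (value of joint wide_turn between 0.35 and 5.9 rad and value of joint wide_press below 0.004 m).
It fails at once if the narrow sleeve's deburrer is turned by 0.3 rad or more (value of joint narrow_turn above 0.3 rad).
It fails at once if the spare sleeve is moved by more than 40 mm (distance of spare from where it was at the start of the episode above 0.04 m).
It fails at once if the jar is moved by more than 40 mm (distance of media from where it was at the start of the episode above 0.04 m).
It fails at once if the brush is moved by more than 40 mm (distance of brush from where it was at the start of the episode above 0.04 m).
It also fails if it takes over 53 s, if anything falls off the work surface, if the arm or the gripper's body presses on something with over 40 N, if the wrist force passes 120 N, or if a joint passes its speed limit or range.

ROBOT

A 6-joint arm with a two-finger parallel gripper is mounted at the origin on the work surface. World frame = base frame: x ahead of the robot, y to its left, z up, the work surface at z = 0. Lengths are in m, angles in rad, forces in N, time in s.
With the tool pointing down it reaches from about 0.3 to 0.775 m from the base axis. Payload 14.6 kg.
Tool frame: the origin (TCP) lies at the very end of the fingers, on their centre line; the grasp point (between the pads) lies 19 mm behind it; z points along the fingers, y is the line along which they close (so a half turn about z gives the same grasp; the last joint's range is limited). The gripper opens to 94 mm and grips with 3 to 60 N. Pads are 16 mm wide; open, the fingers measure 119 mm over their backs; the gripper's body (75 mm by 177 mm) begins 78 mm behind the grasp point.
Start: joints at [-1.251, 0.3, 1.521, -0, 1.321, -0.067], TCP at [0.207, -0.509, 0.205] pointing down, gripper open.
Joint ranges: [-3.03, 3.03], [-0.79, 2.21], [0.23, 2.52], [-1.04, 4.18], [0, 3.07], [-2.55, 2.55]. Speed limits (rad/s): [2.22, 2.22, 2.57, 3.14, 3.14, 3.14].

INTERFACE

Orientations are given as [roll, pitch, yaw] about the fixed x, y, z axes, in that order (R = Rz(yaw) Ry(pitch) Rx(roll)).
In Python, from station import ctrl gives the robot as it stands.
- The arm moves only by the tool move_arm, never from a script. Its argument "increments" is a list of rows, each a list of 7 numbers: the opening, from 0 (shut) to 1 (fully open), then the shift along the tool's x, y, z in units of 50 mm (1.0 is 50 mm), then the turn, a rotation vector about the tool's x, y, z in rad. In form: [[claw, tx, ty, tz, rx, ry, rz], ...]. A call has 1 to 20 rows; each row shifts and turns the commanded pose from where the row before left it, along the tool's axes as they then stand; what a row does not reach is not made up. A row lasts 1/10 s, in which the tool goes at most 50 mm and 8.59 degrees, less where a joint would pass 70% of its speed; a pose out of reach is approached as far as the arm can. A call is refused whole if a number of a shift passes 1 or a number of a turn 0.15, either way. A call with a gripper value outside its range is refused whole. The fingers move at their own pace and stop on an object; "force" is the grip in N (left out, the last holds). Time passes only in rows, so rows that do not move let the fingers close. It gives the time, the measured TCP pose, the force, the opening and the grip force at its end, in the units of the state.
- ctrl.get_obs(): the state, without advancing time (a new reading comes with each control period).
- ctrl.camera(name): name is "side" or "top" or "wrist"; returns a dict with "color" (384x512x3 uint8, blue, green, red), "K" (3x3 intrinsics, pixels), "distortion" ([k1, k2, p1, p2, k3] as OpenCV has them; the pictures are not rectified), "pose" (4x4, takes a point from camera to world coordinates); the wrist camera has in their place "tool_from_camera" (4x4, takes a point from camera to tool coordinates, whose origin is the TCP and whose axes are the flange's). Camera axes: x right, y down, z forward; pixel columns grow to the right and rows downward; lengths in m; the calibration is good to about 2 mm. A picture is of the moment at which its call begins: read the wrist's pose just before it. There is no depth.
- ctrl.hand_in(): hands the job in; it is judged then, once.
Trained networks look in a picture, given as the dict that the camera call returned (one of the last four; its "shot" number tells which), for a name from the list of things; names that differ only in an ending like _2 or _b are one class to them, and where a whole thing is asked for, a point or a joint stands for the part that bears it (a point fixed in the world has none). Each returns a list of dicts, best first, with "conf" (0 to 1); they miss things now and then, are a little off and sometimes report something else, mostly with a low value. They report only what shows in the picture. A call takes as long as a camera call. They do not tell look-alikes from the thing itself.
- ctrl.cut_out(name, picture): "mask" (384x512 bool, what is visible of it) and "centre" ([row, column] in pixels, amid what is visible of it).
The state is a dict: "time_s": time; "qpos": joint angles; "joint_vel": joint speeds; "tau": joint torques, N m; "ee_pos": TCP position; "eef_rot": TCP orientation; "force": force on the tool from outside, world axes, zero at the start; "moment": the same for the moment, N m; "grip_width": finger opening in m; "grip_force": force on a finger pad.
Only numpy, scipy, OpenCV 4.12 (cv2) and the standard library are available. Lean on these libraries where they do the work, as an engineer would, in place of code of your own. Each camera call takes 0.05 s, during which the arm holds its last target. There are 200 camera calls.

## Working session

There is one attempt and no reset: what is moved stays moved. The work goes in short steps, Python scripts to look and compute and a tool call to move; the robot and the scene stay as the last step left them, time stands still between calls to the robot, and variables do not carry over. Pictures are saved under pics/ and viewed, at most 10 in all, crops included, and the job is handed in when it is done.

Besides the shell and the picture viewer there is one more tool, called after ">>>" by a JSON object that holds its "api" and its "payload", one argument or row to a line. move_arm: Moves the arm, as the interface text tells. Its arguments: {"type":"object","properties":{"increments":{"type":"array","items":{"type":"array","items":{"type":"number"}}},"force":{"type":"number"}},"required":["increments"]}

```bash
mkdir -p pics; ls
cat > h.py <<'E'
import numpy as np, cv2
from station import ctrl
def px(pic,p):
    T=np.linalg.inv(pic['pose']);r=cv2.Rodrigues(T[:3,:3])[0]
    return cv2.projectPoints(np.array(p,float).reshape(-1,3),r,T[:3,3],np.array(pic['K']),np.array(pic['distortion'],float))[0].reshape(-1,2)
def ray(pic,uv):
    n=cv2.undistortPoints(np.array([[uv]],float),np.array(pic['K']),np.array(pic['distortion'],float))[0,0]
    P=np.array(pic['pose']);return P[:3,3],P[:3,:3]@np.array([n[0],n[1],1])
def atz(pic,uv,z):
    o,d=ray(pic,uv);return o+d*(z-o[2])/d[2]
E
python3 - <<'E'
from h import *
for c in ['top','side']:
    p=ctrl.camera(c);cv2.imwrite(f'pics/{c}0.png',cv2.resize(p['color'],(800,600)))
    print(c,np.round(p['pose'],3).tolist())
    for n in ['wide_knob','narrow_turn','spare','media','brush','wide_turn']:
        for d in ctrl.cut_out(n,p):
            uv=d['centre'][::-1];print(n,round(d['conf'],2),np.round(uv),d['mask'].sum(),np.round(atz(p,uv,.08),3))
print(ctrl.get_obs()['time_s'])
E
```

```text
pics
top [[-0.011, -0.99, 0.139, 0.318], [-1.0, 0.011, -0.006, -0.001], [0.004, -0.139, -0.99, 1.52], [0.0, 0.0, 0.0, 1.0]]
wide_knob 0.43 [342. 266.] 72 [ 0.265 -0.261  0.08 ]
narrow_turn 0.53 [203. 170.] 145 [0.562 0.16  0.08 ]
spare 0.72 [251. 113.] 299 [0.746 0.009 0.08 ]
media 0.9 [137. 150.] 563 [0.63  0.367 0.08 ]
wide_turn 0.71 [320. 190.] 147 [ 0.496 -0.201  0.08 ]
wide_turn 0.6 [336. 255.] 150 [ 0.297 -0.245  0.08 ]
side [[0.991, -0.083, 0.101, 0.384], [-0.131, -0.628, 0.767, -1.076], [-0.001, -0.773, -0.634, 1.021], [0.0, 0.0, 0.0, 1.0]]
wide_knob 0.57 [187. 261.] 146 [ 0.278 -0.211  0.08 ]
narrow_turn 0.52 [218. 162.] 185 [0.387 0.247 0.08 ]
spare 0.93 [326. 212.] 600 [ 0.708 -0.059  0.08 ]
media 0.87 [282. 144.] 642 [0.633 0.336 0.08 ]
brush 0.87 [316. 309.] 777 [ 0.598 -0.413  0.08 ]
brush 0.59 [281. 145.] 662 [0.629 0.331 0.08 ]
wide_turn 0.55 [188. 264.] 277 [ 0.282 -0.219  0.08 ]
0.7
```

View pics/top0.png

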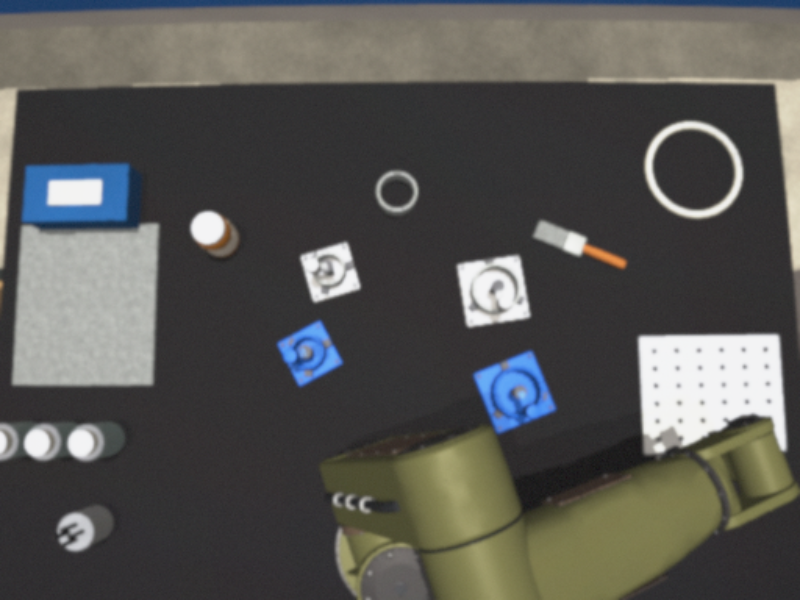

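View pics/side0.png

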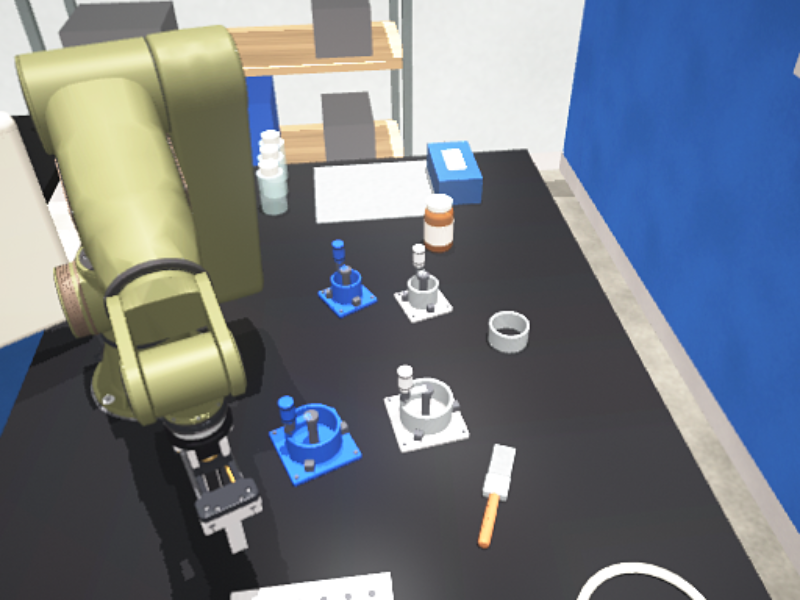

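Candidates for the knob in the side view (800 px) are the wide silver (405,378), wide blue (287,410), narrow silver (419,256) and narrow blue (339,250). By the description I choose the wide silver one, which is at (493,291) in the top view. I'll check it in a close crop.

Run:
```python
from h import *
ims=[]
for c,(x,y) in [('top',(290,160)),('side',(240,230))]:
    p=ctrl.camera(c);im=p['color'][y:y+60,x:x+60];ims.append(cv2.resize(im,(400,400),interpolation=cv2.INTER_CUBIC))
cv2.imwrite('pics/crop1.png',np.hstack(ims))
```

```text
(no output)
```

View pics/crop1.png

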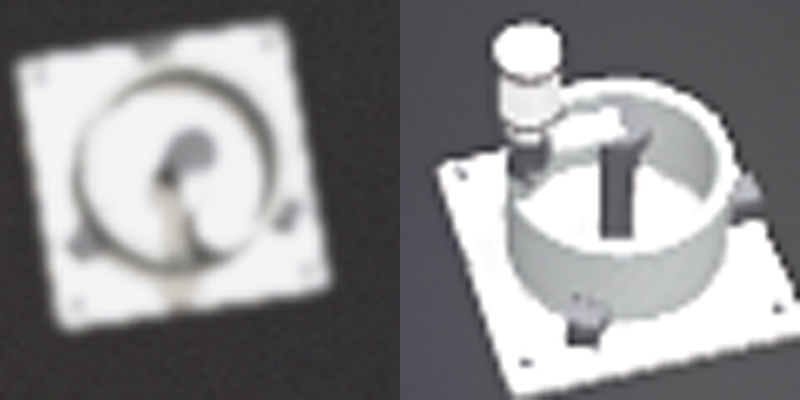

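```bash
cat >> h.py <<'E'
def s(u,v,x,y,k=400/60): return ((u+.5)/k-.5+x,(v+.5)/k-.5+y)
E
python3 - <<'E'
from h import *
t=ctrl.camera('top');sd=ctrl.camera('side')
c=np.array([atz(t,s(*q,290,160),.012) for q in [(16,60),(282,20),(332,288),(62,330)]])
print(c.mean(0),[np.linalg.norm(c[i]-c[i-1]) for i in range(4)])
print('sleeve rim top',atz(t,s(178,172,290,160),.062))
B=c.mean(0)
for v,z in [((128,48),.142),((128,78),.12)]:
    k=atz(sd,s(*v,240,230),z);print('knob side',k,np.linalg.norm((k-B)[:2]))
d2=[atz(sd,s(*q,240,230),.012) for q in [(38,172),(120,395)]];print('side plate left edge',d2,np.linalg.norm(d2[0]-d2[1]))
# knob in top view
for p,n in((t,'top'),(sd,'side')):
    print(n,(px(p,[[*k[:2],.142],[*B[:2],.062]])+.5-([290,160] if n=='top' else [240,230]))*400/60)
print(ctrl.get_obs()['time_s'])
E
```

```text
[ 0.51970324 -0.19734863  0.012     ] [np.float64(0.13365870947197667), np.float64(0.13222190917494048), np.float64(0.13350463010617372), np.float64(0.1327863889686558)]
sleeve rim top [ 0.51380407 -0.19309135  0.062     ]
knob side [ 0.48011636 -0.20339798  0.142     ] 0.04004641929360109
knob side [ 0.48043256 -0.19898257  0.12      ] 0.039304654376770304
side plate left edge [array([ 0.44475639, -0.147022  ,  0.012     ]), array([ 0.46665534, -0.27659786,  0.012     ])] 0.13141334700586088
top [[216.95948767 222.75065332]
 [187.1691143  159.96782466]]
side [[127.97981487  40.86584802]
 [220.00443415 162.1251948 ]]
0.9
```

```bash
cat >> h.py <<'E'
from scipy.spatial.transform import Rotation as Ro
def tool():
    o=ctrl.get_obs();return np.array(o['ee_pos']),Ro.from_euler('xyz',o['eef_rot']).as_matrix(),o
def delta(target):
    p,R,o=tool();return R.T@(np.array(target)-p)/.05
E
python3 - <<'E'
from h import *
p,R,o=tool();print(p,R.round(3).tolist(),o['force'],o['grip_width'])
w=ctrl.camera('wrist');print(np.round(w['tool_from_camera'],3).tolist(),w['K'])
print(delta([.49,-.2,.25]))
E
```

```text
[ 0.20745562 -0.50934665  0.20544182] [[0.926, 0.377, -0.0], [0.377, -0.926, 0.0], [0.0, -0.0, -1.0]] [-0.52175129  1.32409833  0.20153599] 0.09381150099890544
[[0.001, -0.958, -0.286, 0.085], [1.0, 0.001, 0.001, 0.0], [-0.001, -0.286, 0.958, -0.179], [0.0, 0.0, 0.0, 1.0]] [[293.64425457   0.         256.02109307]
 [  0.         293.64425457 189.7929228 ]
 [  0.           0.           1.        ]]
[ 7.56708999 -3.59802565 -0.8910764 ]
```

>>> {"api": "move_arm", "payload": {
  "increments": [
    [1, 0, 0, -0.9, 0, 0, 0],
    [1, 0.7, -0.35, 0, 0, 0, 0],
    [1, 0.7, -0.35, 0, 0, 0, 0],
    [1, 0.7, -0.35, 0, 0, 0, 0],
    [1, 0.7, -0.35, 0, 0, 0, 0],
    [1, 0.7, -0.3, 0, 0, 0, 0],
    [1, 0.7, -0.3, 0, 0, 0, 0],
    [1, 0.7, -0.3, 0, 0, 0, 0],
    [1, 0.7, -0.3, 0, 0, 0, 0],
    [1, 0.7, -0.4, 0, 0, 0, 0],
    [1, 0.7, -0.3, 0, 0, 0, 0],
    [1, 0.57, -0.3, 0, 0, 0, 0],
    [1, 0, 0, 0, 0, 0, 0],
    [1, 0, 0, 0, 0, 0, 0]
  ]
}}

```text
time_s: 2.35
ee_pos: [0.4901, -0.1996, 0.2503]
eef_rot: [-3.141, 0.0, 0.388]
force: [-0.4, -0.4, 0.0]
grip_width: 0.0941
grip_force: 0.0
```

```bash
cat >> h.py <<'E'
def wrist():
    p,R,o=tool();w=ctrl.camera('wrist');T=np.eye(4);T[:3,:3]=R;T[:3,3]=p
    w['pose']=T@np.array(w['tool_from_camera']);return w
E
python3 - <<'E'
from h import *
p,R,o=tool();print(p,o['eef_rot'],o['force'],o['time_s'])
w=wrist();cv2.imwrite('pics/w1.png',w['color'])
print(px(w,[[.48,-.2,.142],[.518,-.196,.062]]))
for d in ctrl.cut_out('wide_knob',w): print(d['conf'],d['centre'],d['mask'].sum())
E
```

```text
[ 0.49013977 -0.19962714  0.25029309] [-3.14144558e+00  3.34308991e-04  3.88059117e-01] [-0.37568768 -0.4063235   0.03517965] 2.35
[[252.13457805 197.83551292]
 [261.31768105 150.17206004]]
0.74 [349.6, 227.8] 429
0.62 [189.2, 258.0] 671
```

View pics/w1.png

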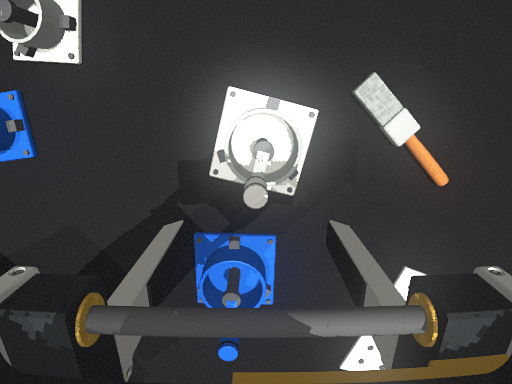

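The wrist view shows the silver wide sleeve at about (263,147), with its knob top near (255,196). The blue look-alike is below it and the brush is to its right. I'll take one zoomed crop to get accurate positions.

Run:
```python
import cv2
im=cv2.imread('pics/w1.png')[80:220,190:330]
cv2.imwrite('pics/w1c.png',cv2.resize(im,(560,560),interpolation=cv2.INTER_CUBIC))
```

```text
(no output)
```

View pics/w1c.png

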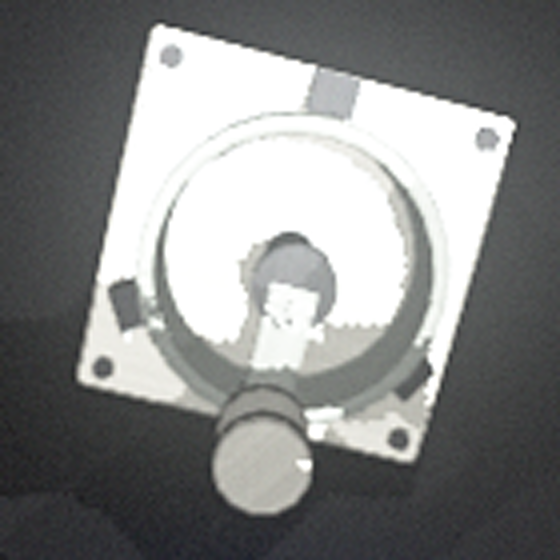

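Run:
```python
from h import *
w=wrist();S=lambda q:s(*q,190,80,4)
c=np.array([atz(w,S(q),.012) for q in [(150,25),(516,120),(412,463),(78,380)]])
print(c.mean(0),[np.linalg.norm(c[i]-c[i-1]) for i in range(4)])
B=c.mean(0);k=atz(w,S((262,466)),.142);print('rim',atz(w,S((293,265)),.062),'hub',atz(w,S((293,278)),.086))
print('knob',k,(k-B)[:2],np.linalg.norm((k-B)[:2]))
print('knob diam',np.linalg.norm(atz(w,S((213,466)),.142)-atz(w,S((312,466)),.142)))
th=np.linspace(0,2*np.pi,60)
for BB in [B,[.517,-.195]]:
  q=(px(w,np.c_[BB[0]+.05*np.cos(th),BB[1]+.05*np.sin(th),0*th+.062])+.5-[190,80])*4
  print(q.min(0),q.max(0))
print(delta([*k[:2],.106]))
```

```text
[ 0.52037353 -0.19773357  0.012     ] [np.float64(0.12722815800984325), np.float64(0.129600902410035), np.float64(0.12855637861355368), np.float64(0.1274478881506988)]
rim [ 0.52327081 -0.19672543  0.062     ] hub [ 0.52269465 -0.19635939  0.086     ]
knob [ 0.48235198 -0.20306586  0.142     ] [-0.03802155 -0.00533229] 0.0383936358909499
knob diam 0.025464044998643815
[133.6580311  111.32536798] [451.95206698 428.34019305]
[121.76982357 118.39735936] [439.63010861 434.51052774]
[-0.15193172 -0.01039309  2.89051635]
```

>>> {"api": "move_arm", "payload": {
  "increments": [
    [1, -0.15, -0.01, 0.5, 0, 0, 0],
    [1, 0, 0, 0.7, 0, 0, 0],
    [1, 0, 0, 0.7, 0, 0, 0],
    [1, 0, 0, 0.6, 0, 0, 0],
    [1, 0, 0, 0.4, 0, 0, 0],
    [0.4, 0, 0, 0, 0, 0, 0],
    [0, 0, 0, 0, 0, 0, 0],
    [0, 0, 0, 0, 0, 0, 0],
    [0, 0, 0, 0, 0, 0, 0],
    [0, 0, 0, 0, 0, 0, 0],
    [0, 0, 0, 0, 0, 0, 0],
    [0, 0, 0, 0, 0, 0, 0]
  ],
  "force": 30
}}

```text
time_s: 3.7
ee_pos: [0.483, -0.2023, 0.1057]
eef_rot: [3.141, -0.0, 0.387]
force: [-1.4, -0.6, 0.6]
grip_width: 0.0416
grip_force: 0.0
```

>>> {"api": "move_arm", "payload": {
  "increments": [
    [0, 0, 0, 0, 0, 0, 0],
    [0, 0, 0, 0, 0, 0, 0],
    [0, 0, 0, 0, 0, 0, 0],
    [0, 0, 0, 0, 0, 0, 0],
    [0, 0, 0, 0, 0, 0, 0],
    [0, 0, 0, 0, 0, 0, 0]
  ]
}}

```text
time_s: 4.3
ee_pos: [0.483, -0.2022, 0.1055]
eef_rot: [-3.142, -0.0, 0.387]
force: [-0.5, -0.1, 0.9]
grip_width: 0.0257
grip_force: 30.0
```

Knob gripped (25.7 mm). Next I press 10 mm.

>>> {"api": "move_arm", "payload": {
  "increments": [
    [0, 0, 0, 0.05, 0, 0, 0],
    [0, 0, 0, 0.05, 0, 0, 0],
    [0, 0, 0, 0.05, 0, 0, 0],
    [0, 0, 0, 0.04, 0, 0, 0],
    [0, 0, 0, 0, 0, 0, 0],
    [0, 0, 0, 0, 0, 0, 0]
  ]
}}

```text
time_s: 4.9
ee_pos: [0.4831, -0.2023, 0.096]
eef_rot: [3.141, -0.0, 0.387]
force: [-2.0, -0.1, 5.6]
grip_width: 0.0256
grip_force: 30.0
```

```bash
cat > circ.py <<'E'
# waypoint rows round the bore, world directions fixed, tool orientation fixed
from h import *
import sys
def rows(B,a0,a1,n,r=.039):
    p,R,o=tool();q=p.copy()
    for a in np.linspace(a0,a1,n+1)[1:]:
        t=np.array([B[0]+r*np.cos(a),B[1]+r*np.sin(a),p[2]])
        print((R.T@(t-q)/.05).round(2)[:2].tolist());q=t
E
python3 - <<'E'
from circ import *
p,R,o=tool();print(p,o['force'],o['grip_width'])
B=[.521,-.1975];a=np.arctan2(p[1]-B[1],p[0]-B[0]);print(np.degrees(a),np.hypot(*(p[:2]-B)))
rows(B,a,a+np.pi/3,10)
E
```

```text
[ 0.4830607  -0.20229957  0.09603453] [-1.99722781 -0.10665483  5.64625066] 0.025618430680667714
-172.790009403053 0.038241686804930126
[-0.03, 0.08]
[-0.01, 0.08]
[0.0, 0.08]
[0.01, 0.08]
[0.02, 0.08]
[0.03, 0.08]
[0.03, 0.07]
[0.04, 0.07]
[0.05, 0.07]
[0.05, 0.06]
```

>>> {"api": "move_arm", "payload": {
  "increments": [
    [0, -0.02, 0.08, 0.01, 0, 0, 0],
    [0, -0.01, 0.08, 0, 0, 0, 0],
    [0, 0, 0.08, 0, 0, 0, 0],
    [0, 0.01, 0.08, 0, 0, 0, 0],
    [0, 0.02, 0.08, 0, 0, 0, 0],
    [0, 0.03, 0.08, 0, 0, 0, 0],
    [0, 0.03, 0.07, 0, 0, 0, 0],
    [0, 0.04, 0.07, 0, 0, 0, 0],
    [0, 0.05, 0.07, 0, 0, 0, 0],
    [0, 0.05, 0.06, 0, 0, 0, 0],
    [0, 0, 0, 0, 0, 0, 0]
  ]
}}

```text
time_s: 6.0
ee_pos: [0.5072, -0.2329, 0.0957]
eef_rot: [3.141, -0.002, 0.387]
force: [2.4, 4.5, 6.8]
grip_width: 0.0256
grip_force: 30.0
```

```bash
cat > st.py <<'E'
from circ import *
import sys
p,R,o=tool();print(p,o['force'],o['moment'],o['grip_width'],o['time_s'])
B=[.521,-.1975];a=np.arctan2(p[1]-B[1],p[0]-B[0])
f=np.array(o['force'][:2]);e=np.array([np.cos(a),np.sin(a)])
print(np.degrees(a),np.hypot(*(p[:2]-B)),'radial f',f@e,'tang',f@[-e[1],e[0]])
rows(B,a,a+np.radians(float(sys.argv[1])),int(sys.argv[2]))
E
python3 st.py 100 17
```

```text
[ 0.50721018 -0.23293583  0.0956728 ] [2.38890091 4.48038319 6.79892126] [ 0.86550757 -0.30247817  0.00801022] 0.025587091424892048 6.0
-111.26344703700273 0.03802442845703293 radial f -5.041722242199158 tang 0.601429906432003
[0.05, 0.07]
[0.07, 0.05]
[0.07, 0.04]
[0.07, 0.03]
[0.08, 0.02]
[0.08, 0.02]
[0.08, 0.01]
[0.08, -0.0]
[0.08, -0.01]
[0.08, -0.02]
[0.08, -0.03]
[0.07, -0.03]
[0.07, -0.04]
[0.06, -0.05]
[0.06, -0.05]
[0.05, -0.06]
[0.05, -0.06]
```

```bash
sed -i 's/B=\[.521,-.1975\]/B=[.5208,-.1963]/' st.py; python3 st.py 100 17
```

```text
[ 0.50721018 -0.23293583  0.0956728 ] [2.38890091 4.48038319 6.79892126] [ 0.86550757 -0.30247817  0.00801022] 0.025587091424892048 6.0
-110.35199834274185 0.03907514846643405 radial f -5.031517321341477 tang 0.6815530389318201
[0.06, 0.05]
[0.07, 0.04]
[0.07, 0.04]
[0.07, 0.03]
[0.08, 0.02]
[0.08, 0.01]
[0.08, 0.01]
[0.08, -0.0]
[0.08, -0.01]
[0.08, -0.02]
[0.08, -0.03]
[0.07, -0.03]
[0.07, -0.04]
[0.06, -0.05]
[0.06, -0.05]
[0.05, -0.06]
[0.05, -0.07]
```

>>> {"api": "move_arm", "payload": {
  "increments": [
    [0, 0.06, 0.05, 0, 0, 0, 0],
    [0, 0.07, 0.04, 0, 0, 0, 0],
    [0, 0.07, 0.04, 0, 0, 0, 0],
    [0, 0.07, 0.03, 0, 0, 0, 0],
    [0, 0.08, 0.02, 0, 0, 0, 0],
    [0, 0.08, 0.01, 0, 0, 0, 0],
    [0, 0.08, 0.01, 0, 0, 0, 0],
    [0, 0.08, 0, 0, 0, 0, 0],
    [0, 0.08, -0.01, 0, 0, 0, 0],
    [0, 0.08, -0.02, 0, 0, 0, 0],
    [0, 0.08, -0.03, 0, 0, 0, 0],
    [0, 0.07, -0.03, 0, 0, 0, 0],
    [0, 0, 0, 0, 0, 0, 0]
  ]
}}

```text
time_s: 7.3
ee_pos: [0.5509, -0.2214, 0.0959]
eef_rot: [3.14, -0.001, 0.387]
force: [1.7, -0.2, 6.1]
grip_width: 0.0251
grip_force: 30.0
```

```bash
python3 st.py 90 15
```

```text
[ 0.55094399 -0.22144538  0.09590758] [ 1.65922993 -0.19510111  6.11099564] [-0.05128489 -0.25188216  0.02334352] 0.02512944316001488 7.3
-39.834030333317884 0.039254939863972355 radial f 1.399103087993869 tang 0.9130273472644329
[0.07, -0.05]
[0.07, -0.05]
[0.06, -0.06]
[0.05, -0.06]
[0.05, -0.07]
[0.04, -0.07]
[0.03, -0.08]
[0.02, -0.08]
[0.02, -0.08]
[0.01, -0.08]
[-0.0, -0.08]
[-0.01, -0.08]
[-0.02, -0.08]
[-0.03, -0.08]
[-0.03, -0.07]
```

>>> {"api": "move_arm", "payload": {
  "increments": [
    [0, 0.07, -0.05, 0, 0, 0, 0],
    [0, 0.07, -0.05, 0, 0, 0, 0],
    [0, 0.06, -0.06, 0, 0, 0, 0],
    [0, 0.05, -0.06, 0, 0, 0, 0],
    [0, 0.05, -0.07, 0, 0, 0, 0],
    [0, 0.04, -0.07, 0, 0, 0, 0],
    [0, 0.03, -0.08, 0, 0, 0, 0],
    [0, 0.02, -0.08, 0, 0, 0, 0],
    [0, 0.02, -0.08, 0, 0, 0, 0],
    [0, 0.01, -0.08, 0, 0, 0, 0],
    [0, 0, -0.08, 0, 0, 0, 0],
    [0, -0.01, -0.08, 0, 0, 0, 0],
    [0, -0.02, -0.08, 0, 0, 0, 0],
    [0, 0, 0, 0, 0, 0, 0]
  ]
}}

```text
time_s: 8.7
ee_pos: [0.5512, -0.1711, 0.0959]
eef_rot: [3.141, -0.001, 0.387]
force: [0.2, 2.0, 5.7]
grip_width: 0.0256
grip_force: 30.0
```

```bash
python3 st.py 90 15
```

```text
[ 0.55121965 -0.17113261  0.09590307] [0.21193775 2.01908983 5.71430868] [ 0.30800288  0.02950027 -0.0220356 ] 0.02561234386433573 8.7
39.60231616909919 0.0394810407835717 radial f 1.4503745669018762 tang 1.4205826185631456
[-0.04, -0.07]
[-0.04, -0.07]
[-0.04, -0.07]
[-0.05, -0.06]
[-0.06, -0.06]
[-0.06, -0.05]
[-0.07, -0.05]
[-0.07, -0.04]
[-0.08, -0.03]
[-0.08, -0.02]
[-0.08, -0.01]
[-0.08, -0.01]
[-0.08, 0.0]
[-0.08, 0.01]
[-0.08, 0.02]
```

>>> {"api": "move_arm", "payload": {
  "increments": [
    [0, -0.04, -0.07, 0.01, 0, 0, 0],
    [0, -0.04, -0.07, 0, 0, 0, 0],
    [0, -0.04, -0.07, 0, 0, 0, 0],
    [0, -0.05, -0.06, 0, 0, 0, 0],
    [0, -0.06, -0.06, 0, 0, 0, 0],
    [0, -0.06, -0.05, 0, 0, 0, 0],
    [0, -0.07, -0.05, 0, 0, 0, 0],
    [0, -0.07, -0.04, 0, 0, 0, 0],
    [0, -0.08, -0.03, 0, 0, 0, 0],
    [0, -0.08, -0.02, 0, 0, 0, 0],
    [0, -0.08, -0.01, 0, 0, 0, 0],
    [0, -0.08, -0.01, 0, 0, 0, 0],
    [0, -0.08, 0, 0, 0, 0, 0],
    [0, 0, 0, 0, 0, 0, 0]
  ]
}}

```text
time_s: 10.1
ee_pos: [0.5024, -0.1622, 0.0954]
eef_rot: [3.141, -0.001, 0.387]
force: [-1.0, -0.1, 7.4]
grip_width: 0.0257
grip_force: 30.0
```

```bash
python3 st.py 75 13
```

```text
[ 0.50236764 -0.16221081  0.0953704 ] [-1.03700628 -0.1065677   7.35070984] [0.09091699 0.30282843 0.00079429] 0.025706246982006763 10.1
118.40052867912111 0.038753387404828823 radial f 0.39949204723570636 tang 0.9628835843642284
[-0.08, 0.01]
[-0.08, 0.02]
[-0.07, 0.03]
[-0.07, 0.03]
[-0.07, 0.04]
[-0.06, 0.05]
[-0.06, 0.05]
[-0.05, 0.06]
[-0.04, 0.06]
[-0.04, 0.07]
[-0.03, 0.07]
[-0.02, 0.07]
[-0.02, 0.08]
```

>>> {"api": "move_arm", "payload": {
  "increments": [
    [0, -0.08, 0.01, 0, 0, 0, 0],
    [0, -0.08, 0.02, 0, 0, 0, 0],
    [0, -0.07, 0.03, 0, 0, 0, 0],
    [0, -0.07, 0.03, 0, 0, 0, 0],
    [0, -0.07, 0.04, 0, 0, 0, 0],
    [0, -0.06, 0.05, 0, 0, 0, 0],
    [0, -0.06, 0.05, 0, 0, 0, 0],
    [0, -0.05, 0.06, 0, 0, 0, 0],
    [0, -0.04, 0.06, 0, 0, 0, 0],
    [0, -0.04, 0.07, 0, 0, 0, 0],
    [0, -0.03, 0.07, 0, 0, 0, 0],
    [0, -0.02, 0.07, 0, 0, 0, 0],
    [0, -0.02, 0.08, 0, 0, 0, 0],
    [0, 0, 0, 0, 0, 0, 0]
  ]
}}

```text
time_s: 11.5
ee_pos: [0.4832, -0.2052, 0.0955]
eef_rot: [3.14, -0.002, 0.386]
force: [2.7, -0.9, 6.7]
grip_width: 0.0256
grip_force: 30.0
```

```bash
python3 st.py 5 1
```

```text
[ 0.48320156 -0.20521314  0.09546176] [ 2.72875468 -0.90448453  6.67614375] [-0.03056086 -0.44326413 -0.04259852] 0.025595793288720217 11.5
-166.66357074124463 0.03864048369295788 radial f -2.446530693941 tang 1.509530369176937
[-0.01, 0.07]
```

>>> {"api": "move_arm", "payload": {
  "increments": [
    [0, 0, 0, -0.05, 0, 0, 0],
    [0, 0, 0, -0.05, 0, 0, 0],
    [0, 0, 0, -0.05, 0, 0, 0],
    [0, 0, 0, -0.05, 0, 0, 0],
    [0, 0, 0, 0, 0, 0, 0],
    [0.5, 0, 0, 0, 0, 0, 0],
    [0.8, 0, 0, 0, 0, 0, 0],
    [0.8, 0, 0, 0, 0, 0, 0],
    [0.8, 0, 0, 0, 0, 0, 0],
    [0.8, 0, 0, 0, 0, 0, 0],
    [0.8, 0, 0, 0, 0, 0, 0],
    [0.8, 0, 0, 0, 0, 0, 0]
  ]
}}

```text
time_s: 12.7
ee_pos: [0.4823, -0.2047, 0.1049]
eef_rot: [-3.142, 0.0, 0.387]
force: [0.0, -0.0, -0.3]
grip_width: 0.0744
grip_force: 0.0
```

>>> {"api": "move_arm", "payload": {
  "increments": [
    [0.8, 0, 0, -0.2, 0, 0, 0],
    [0.8, 0, 0, -0.5, 0, 0, 0],
    [0.8, 0, 0, -0.6, 0, 0, 0],
    [0.8, 0, 0, -0.6, 0, 0, 0],
    [0.8, 0, 0, -0.6, 0, 0, 0],
    [0.8, 0, 0, -0.4, 0, 0, 0],
    [0.8, 0, 0, 0, 0, 0, 0],
    [0.8, 0, 0, 0, 0, 0, 0]
  ]
}}

```text
time_s: 13.5
ee_pos: [0.4822, -0.2046, 0.2498]
eef_rot: [3.142, -0.0, 0.387]
force: [1.1, -0.3, -0.4]
grip_width: 0.0752
grip_force: 0.0
```

Run:
```python
from h import *
p,R,o=tool();print(p,o['force'],o['time_s'])
w=wrist();a=w['color'][50:250,150:350]
q=px(w,[[.4823,-.203,.142],[.4832,-.2052,.142],[.4823,-.203,.132]]);print(q)
sd=ctrl.camera('side');b=sd['color'][220:320,220:320]
cv2.imwrite('pics/end.png',np.hstack([cv2.resize(a,(400,400)),cv2.resize(b,(400,400))]))
```

```text
[ 0.48220237 -0.20457333  0.24975222] [ 1.05500269 -0.31032366 -0.44229147] 13.5
[[254.11035744 188.51928801]
 [256.44477035 188.51738449]
 [254.16148254 185.83371316]]
```

View pics/end.png

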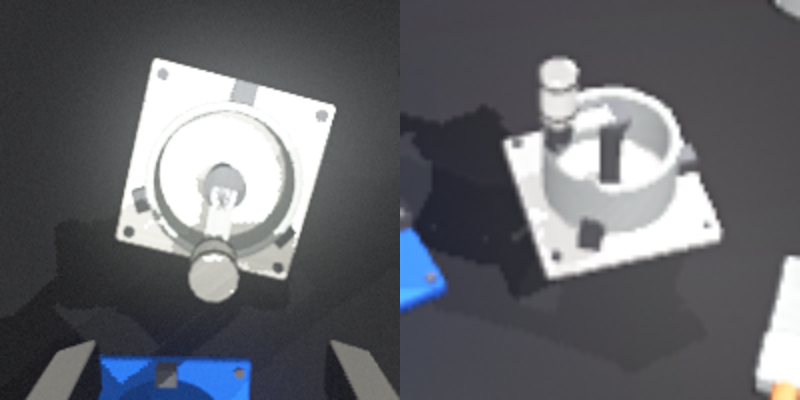

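The knob, at (213,275) in the left crop, is up, free of the fingers and slightly past its start angle. Nothing else has moved, so I'm handing in.

```bash
python3 -c "
from station import ctrl
print(ctrl.hand_in())"
```

```text
the job is handed in; nothing more can be done
None
```

I turned the wide sleeve's deburrer one full counter-clockwise circle, to an estimated 6.36 rad, with the blade held down. I then let it spring up and handed the job in at about 13.5 s; no verdict came back.

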